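# Check a specimen holder under the height bar

### The job

Show that the specimen holder clears the height bar: press its hold-down arm until the catch holds it, set the holder on the gauge's plate in front of the bar with the catch end leading, and slide it along the plate, beneath the bar and out on the other side, until its nose meets the end stop. Leave it there with the arm still latched. Do not touch the specimen with the gripper, do not force the holder against the bar, and leave the other things where they are.

Things in the scene. Friction and masses are not known exactly. Their poses are not given: they have to be found in the camera images.
- gauge: Height gauge, fixed: aluminium plate 216 x 104 x 12 mm on the bench (gauge x = -104 to +112 mm), a steel bridge bar across it. Origin: on the plate's underside below the bar's middle, so the lane floor (plate top) is at z = +12 mm. Its +x is the direction of travel (away from the robot), y across the lane; symmetric about y = 0. Two posts at x = 0, y = +-41 mm, tops 62 mm above the lane floor.
- lane_mouth (a point): Point on the lane floor midway in the funnel's mouth, gauge x = -84 mm. From here two rails 8 mm high and 8 mm wide close in like a funnel from 64 mm apart (inside) to 50 mm at gauge x = -50 mm, then run parallel (inner faces y = +-25 mm) to x = +12 mm. Beyond the bar the plate is bare up to the end stop. Axes as the gauge's.
- height_bar: The bridge bar, fixed over the lane: 24 mm long in the direction of travel (gauge x = -12 to +12 mm), 104 mm across, 14 mm thick, underside 39 mm and top 53 mm above the lane floor. Origin: centre of its underside. Axes as the gauge's. Fingers cannot pass it: pushed from behind, the holder goes on only until its tail is near the bar, its nose then standing out some 50 mm beyond.
- end_stop_face (a point): Middle of the near face of the end stop, a rigid low steel strip 60 mm across, 7 mm thick and 8 mm high on the plate beyond the bar, at gauge x = +104 mm. The holder is home when its nose meets this face: its origin is then at gauge x = +62 mm and its tail 8 mm clear of the bar.
- holder: Specimen holder, loose, aluminium, about 0.3 kg: block 84 (x) x 46 (y) x 22 mm high, nose corners rounded. Origin: centre of the underside; +x to the nose (catch end), z up. Flat sides to grip across y from x = -42 to +34 mm. Highest point above the underside: 36 mm with the arm latched (3 mm under the bar); 60 mm with the arm open, which fouls the bar. Starts flat on the bench, arm open.
- holder_nose (a point): Centre of the holder's front (nose) face, at holder x = +42 mm, z = +11 mm. This end leads under the bar.
- holder_tail (a point): Centre of the holder's rear (tail) face, flat and upright, at holder x = -42 mm, z = +11 mm: push here.
- hold_down (a joint): Hold-down arm, a steel fork hinged at the tail of the holder (pin across y at holder x = -31, z = +27 mm), reaching 64 mm towards the nose. rad: 0 level, 0.5 open (sprung up), -0.05 lowest, a hard limit. Pressed below about 0.01 a sprung catch on the nose snaps over its tip and holds it at about 0.02; let go before that it springs open. It takes 1 N rising to 12 N at the thumb plate.
- thumb_plate (a point): Middle of the upper face of the arm's thumb plate (23 x 28 x 4 mm), where to press: 49 mm from the hinge pin; arm level: holder x = +18, z = +29 mm; arm open: about 7 mm nearer the tail and 23 mm higher. Axes turn with the arm (x towards the nose). With the arm level the catch's hook begins 12 mm ahead of this point and the specimen ends 18 mm behind it.
- specimen: Polished specimen, fixed in the holder between the fork's tines: a black disc 18 mm across, 3 mm thick, with a bright face. Origin: centre of its underside, at holder x = -9 mm, z = +22 mm. The gripper must not touch it.
- objective_can: Bystander: black round can 41 mm across, 65 mm high, standing before the microscope. Origin: centre of its underside.
- chip_box: Bystander: flat clear-lidded box 67 x 62 x 19 mm before the microscope. Origin: centre of its underside. The microscope's stage, which stands out over the bench between the gauge and the holder's place, reaches 0.25 m high.
- tweezers: Bystander: tweezers 123 x 14 x 8 mm lying before the microscope. Origin: centre of the underside.
Things that resemble listed ones, but are neither listed nor needed, are in the scene too. Several things have the shape of the holder; the one meant has the colours described above.

How it is judged:
By the outcome, as a careful person would: the job done as asked, in the order asked, and still so for the second after the job is handed in, with the robot touching nothing.
It also fails if it takes over 72 s, if anything falls off the work surface, if the arm or the gripper's body presses on something with over 40 N, if the wrist force passes 120 N, or if a joint passes its speed limit or range.

### The arm

A 6-joint arm with a two-finger parallel gripper is mounted at the origin on the work surface; the furniture and walls round the work are solid. World frame = base frame: x ahead of the robot, y to its left, z up, the work surface at z = 0. Lengths are in mm, angles in rad, forces in N, time in s.
With the tool pointing down it reaches from about 275 to 750 mm from the base axis. Payload 10.2 kg.
Tool frame: the origin (TCP) lies at the centre of the arm's flange, where the gripper is bolted on; the fingertips stand 173 mm ahead of it and the grasp point (between the pads) lies 155 mm ahead of it; z points along the fingers, y is the line along which they close (so a half turn about z gives the same grasp; the last joint's range is limited). The gripper opens to 85 mm and grips with 20 to 120 N. Pads are 22 mm wide; open, the fingers measure 114 mm over their backs; the gripper's body (76 mm by 85 mm) begins 54 mm behind the grasp point. The pads swing forward as they close: fully open they stand 13 mm farther back than shut.
Start: joints at [0.903, 0.313, 1.498, -0, 1.331, -0.223], TCP at [225.909, 473.917, 404.694] pointing down, gripper open.
Joint ranges: [-2.94, 2.94], [-0.97, 2.17], [0.19, 2.56], [-1.23, 4.37], [0.02, 3.11], [-2.88, 2.88]. Speed limits (rad/s): [2.39, 2.39, 3.01, 3.14, 3.14, 3.14].

### API

Orientations are given as a unit quaternion [w, x, y, z].
In Python, from rig import status, capture, camera_info, ticket gives the robot as it stands.
- The arm moves only by the shell command python3 -m crank 'ROWS' [FORCE]. ROWS is JSON, a list of rows, each a list of 7 numbers: the shift along the tool's x, y, z as a fraction of full scale, then the turn, a rotation vector about the tool's x, y, z as a fraction of full scale, then the closure, from 0 (fully open) to 1 (shut). A call has 1 to 12 rows; each row is the pose to reach, as a shift and turn from the pose commanded when the call began, along the tool's axes at that moment; what a row does not reach only later rows make up. Full scale, the value 1, is 0.1 m for a shift and 45 degrees for a turn. A row lasts 1/10 s, in which the tool goes at most 50 mm and 8.59 degrees, less where a joint would pass 70% of its speed; a pose out of reach is approached as far as the arm can. A call with a number of a shift or a turn outside -1 to 1 is refused whole. A call with a gripper value outside its range is refused whole. The fingers move at their own pace and stop on an object; FORCE is the grip in N (left out, the last holds). Time passes only in rows, so rows that repeat a pose let the fingers close. It gives the time, the measured TCP pose, the force, the opening and the grip force at its end, in the units of the state.
- status.sense(): the state, without advancing time (a new reading comes with each control period).
- capture(name): name is "scene" or "top"; returns (picture, depth): 480x640x3 uint8, red, green, blue; 480x640 float32, mm along the optical axis (not along the pixel's ray), 0 where there is no reading.
- camera_info(name): a dict with "K" (3x3 intrinsics, pixels), "camera_from_world" (4x4, takes a point from world to camera coordinates). Camera axes: x right, y up, looking along -z (the intrinsics and any distortion apply to the point x, -y, -z); pixel columns grow to the right and rows downward; lengths in mm; the calibration is good to about 2 mm. A picture is of the moment at which its call begins. camera_info takes no time and is no camera call.
- ticket.finish_job(): hands the job in; it is judged then, once.
The state is a dict: "time_s": time; "joints": joint angles; "dq": joint speeds; "tau": joint torques, N m; "eef_pos": TCP position; "ee_rot": TCP orientation; "force": force on the tool from outside, world axes, zero at the start; "wrist_torque": the same for the moment, N m; "grip_width": opening from 0.0 (shut) to 1.0 (fully open); "grip_force": force on a finger pad.
Only numpy, scipy, OpenCV 4.12 (cv2) and the standard library are available. Lean on these libraries where they do the work, as an engineer would, in place of code of your own. Each camera call takes 0.05 s, during which the arm holds its last target. There are 200 camera calls.

## Working session

There is one attempt and no reset: what is moved stays moved. The work goes in short steps, Python scripts to look and compute and a shell command to move; the robot and the scene stay as the last step left them, time stands still between calls to the robot, and variables do not carry over. Pictures are saved under pics/ and viewed, at most 10 in all, crops included, and the job is handed in when it is done.

```bash
mkdir -p pics; ls
cat > h.py <<'E'
import numpy as np, cv2
from rig import status, capture, camera_info, ticket
def grab(n,f):
    p,d=capture(n); np.savez(f'pics/{f}.npz',p=p,d=d); cv2.imwrite(f'pics/{f}.png',p[:,:,::-1]); return p,d
def ray(n,u,v):
    c=camera_info(n); K=c['K']; M=np.array(c['camera_from_world']); K=np.array(K)
    q=np.linalg.inv(K)@[u,v,1]; q=np.array([q[0],-q[1],-q[2]])
    R=M[:3,:3]; o=-R.T@M[:3,3]; return o,R.T@q
def depthpt(n,d,u,v):
    o,r=ray(n,u,v); return o+r*d[int(v),int(u)]
def atz(n,u,v,z):
    o,r=ray(n,u,v); return o+r*(z-o[2])/r[2]
def proj(n,P):
    c=camera_info(n); M=np.array(c['camera_from_world']); q=M[:3,:3]@np.array(P)+M[:3,3]
    w=np.array(c['K'])@[q[0],-q[1],-q[2]]; return w[:2]/w[2]
E
python3 - <<'E'
from h import *
print(status.sense())
for n in('scene','top'):
    p,d=grab(n,n+'0'); print(n,camera_info(n), (d>0).mean(), ray(n,320,240))
E
```

```text
pics
{'time_s': 0.0, 'joints': array([ 9.02577782e-01,  3.13478893e-01,  1.49844996e+00,  6.17232264e-06,
        1.33097725e+00, -2.23429526e-01]), 'dq': array([ 3.31406278e-04, -2.47105024e-04,  3.58488680e-05, -4.91944078e-04,
       -7.89234197e-04, -2.43696318e-04]), 'tau': array([-7.43694072e-04, -4.12254882e+01, -2.59750503e+01, -6.06209892e-05,
        4.05353247e-03,  1.27328258e-05]), 'eef_pos': array([225.89385881, 473.87989313, 404.11528816]), 'ee_rot': array([-2.85886558e-04,  2.20566460e-01,  9.75371727e-01, -5.91244220e-04]), 'force': array([-0.58709411,  0.11282644,  0.51868975]), 'wrist_torque': array([ 0.05482024, -0.05662129, -0.00135538]), 'grip_force': 0.0, 'grip_width': 0.9985890140294533}
scene {'K': array([[583.01587633,   0.        , 323.36581686],
       [  0.        , 583.01587633, 240.39307875],
       [  0.        ,   0.        ,   1.        ]]), 'camera_from_world': array([[ 6.57134631e-01, -7.53628369e-01,  1.47769804e-02,
        -2.79303729e+02],
       [ 4.68083862e-01,  4.23360090e-01,  7.75669860e-01,
        -3.12214114e+02],
       [-5.90822795e-
[... 234 characters left out ...]
.58734467,  0.50743888, -0.63052819]))
top {'K': array([[516.83705105,   0.        , 330.6280514 ],
       [  0.        , 516.83705105, 237.67551695],
       [  0.        ,   0.        ,   1.        ]]), 'camera_from_world': array([[ 2.06799881e-02, -9.99462772e-01,  2.54264642e-02,
         6.18905403e+01],
       [ 9.83274898e-01,  2.49347652e-02,  1.80412672e-01,
        -4.88328361e+02],
       [-1.80949753e-01,  2.12702721e-02,  9.83262306e-01,
        -9.30233209e+02],
       [ 0.00000000e+00,  0.00000000e+00,  0.00000000e+00,
         1.00000000e+00]])} 0.9959407552083334 (array([ 310.55565492,   93.8199575 , 1001.19021758]), array([ 1.76102202e-01, -8.29823313e-04, -9.84596576e-01]))
```

View pics/top0.png

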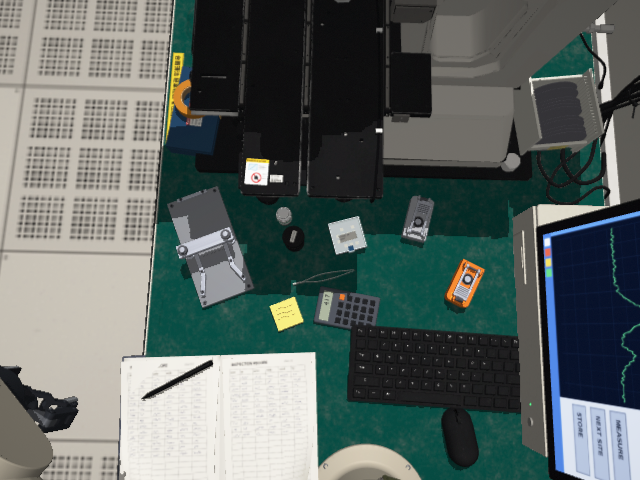

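View pics/scene0.png

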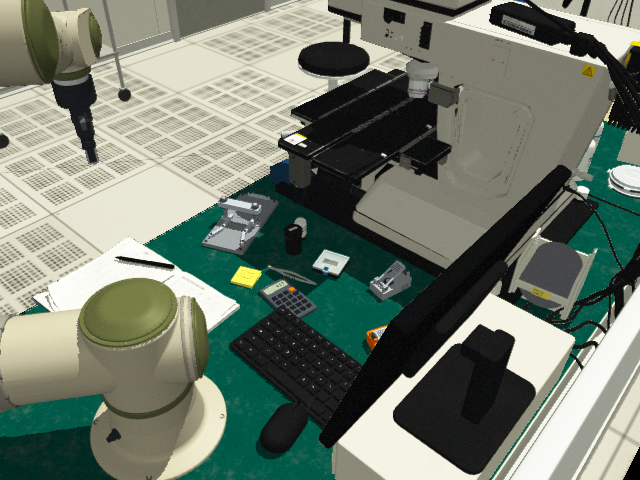

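The aluminium holder is at top (418,218) and scene (390,282). The orange one is a decoy. The gauge is at top (212,245) and scene (240,222). I'll enlarge all four regions.

Run:
```python
from h import *
t=cv2.imread('pics/top0.png'); s=cv2.imread('pics/scene0.png')
def cr(im,u,v,w,h,k): 
    return cv2.resize(im[v:v+h,u:u+w],None,fx=k,fy=k,interpolation=cv2.INTER_CUBIC)
A=cr(t,385,185,65,65,6)[:390,:390]; B=cr(t,160,180,100,130,3)
C=cr(s,360,250,60,60,6); D=cr(s,195,180,90,75,4)
# A: 390x390 ; B 300x390
top=np.hstack([A,B]); 
cv2.imwrite('pics/c1.png',np.clip(top*1.5,0,255).astype('uint8')); 
b=np.zeros((360,720,3),'uint8'); b[:,:360]=C; b[:300,360:]=D
cv2.imwrite('pics/c2.png',np.clip(b*1.3,0,255).astype('uint8'))
```

```text
(no output)
```

View pics/c1.png

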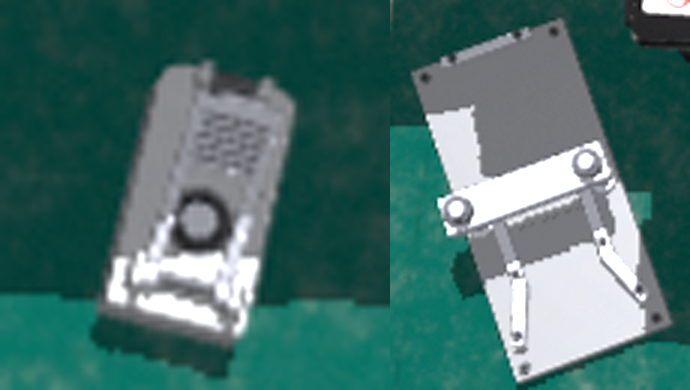

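View pics/c2.png

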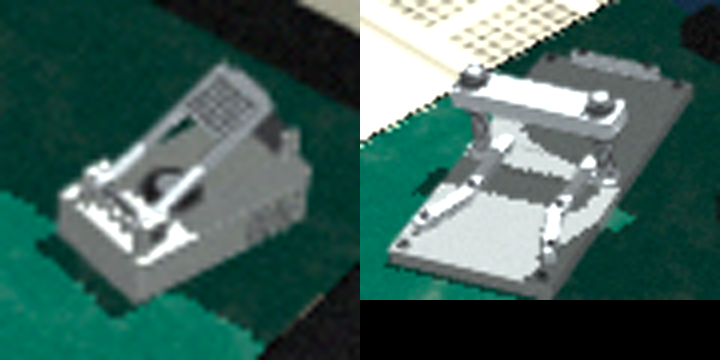

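The top crop shows the holder's nose and catch at the upper end and its tail at the lower end (top px about (405,238)). The gauge's mouth is nearest the robot, with the bar across the middle. I'll fit both poses from the depth of the two views.

```bash
cat >> h.py <<'E'
def cloud(n,f):
    d=np.load(f'pics/{f}.npz')['d']; v,u=np.mgrid[0:480,0:640]; o,_=ray(n,0,0)
    c=camera_info(n);K=np.array(c['K']);M=np.array(c['camera_from_world'])
    q=np.stack([(u-K[0,2])/K[0,0]*d,-(v-K[1,2])/K[1,1]*d,-d],-1)
    P=(q-M[:3,3])@M[:3,:3]; P[d<=0]=np.nan; return P
E
python3 - <<'E'
from h import *
def rect(pts):
    (c,s,a)=cv2.minAreaRect(pts.astype('f4')); return np.round(c,1),np.round(s,1),round(a,2)
for n,(hu,hv),(gu,gv) in(('top',(418,218),(212,245)),('scene',(390,282),(240,222))):
    P=cloud(n,n+'0')
    def sel(u,v,r): return P[v-r:v+r,u-r:u+r].reshape(-1,3)
    h=sel(hu,hv,38)
    print(n,'bench z',np.nanmedian(h[h[:,2]<8,2]))
    C=np.nanmean(h[(h[:,2]>12)],0); print(C)
    h=h[(np.hypot(*(h[:,:2]-C[:2]).T)<65)]
    print('hist',np.histogram(h[:,2],range(-6,76,3)))
    t=h[(h[:,2]>18)&(h[:,2]<26)]; print('top face',len(t),np.median(t[:,2]),rect(t[:,:2]))
    t=h[(h[:,2]>8)]; print('all',rect(t[:,:2]))
    g=sel(gu,gv,70)
    print('ghist',np.histogram(g[:,2],range(-6,96,3))[0])
    t=g[(g[:,2]>8)&(g[:,2]<16)]; print('plate',np.median(t[:,2]),rect(t[:,:2]))
    t=g[(g[:,2]>60)&(g[:,2]<69)]; print('bar',np.median(t[:,2]),rect(t[:,:2]))
E
```

```text
top bench z 2.090987669630416
[532.03569287 -90.0351381   41.39255373]
hist (array([   6,  273, 1235,  656,   51,   16,   11,   21,  165,  312,  106,
         42,   54,   43,   38,   14,   18,   17,   43,   50,   45,   37,
          5,    0,    0,    0,    0]), array([-6, -3,  0,  3,  6,  9, 12, 15, 18, 21, 24, 27, 30, 33, 36, 39, 42,
       45, 48, 51, 54, 57, 60, 63, 66, 69, 72, 75]))
top face 568 22.04140249299206 (array([535.3, -97.4]), array([46.6, 83.6]), 76.51)
all (array([525. , -98.4]), array([ 53.6, 103.4]), 76.39)
ghist [  53 1627 6216 2821  403 2215 2159  322  289  142    6    1    1    1
    1    3    4   10   19   34   32   24  106  373  142   69   55   15
    0    0    3    2    5]
plate 11.957257243710153 (array([468.4, 277.3]), array([240.1, 240.3]), 87.18)
bar 64.74462274425532 (array([468.7, 304.6]), array([ 25.1, 104.4]), 22.84)
scene bench z 2.78216368939955
[ 451.13053738 -170.33533772  144.75321194]
hist (array([  0,  18, 264, 194,  19,   0,   0,   0,   0,   0,   0,   0,   0,
         0,   0,   0,   0,   0,   0,   0,   0,   0,   0,   0,   0,   0,
         0]), array([-6, -3,  0,  3,  6,  9, 12, 15, 18, 21, 24, 27, 30, 33, 36, 39, 42,
       45, 48, 51, 54, 57, 60, 63, 66, 69, 72, 75]))
top face 0 nan (array([0., 0.]), array([0., 0.]), 0.0)
all (array([0., 0.]), array([0., 0.]), 0.0)
ghist [   7  456 3535 3572  745 1207 1567  429  232  231  131   79   36   45
   62  131  122   47   38   55   81   68   90  217  151   48   25    6
    0    0    2   10   12]
plate 12.350391382635316 (array([462. , 283.8]), array([453.5, 309.3]), 42.18)
bar 64.93324596428634 (array([475.4, 239.5]), array([ 49.4, 234.6]), 7.01)
  return _methods._mean(a, axis=axis, dtype=dtype,
  ret = ret.dtype.type(ret / rcount)
```

```bash
python3 - <<'E' 2>/dev/null
from h import *
def rect(pts):
    (c,s,a)=cv2.minAreaRect(pts.astype('f4')); return np.round(c,1),np.round(s,1),round(a,2)
def loc(P,c,a):
    a=np.radians(a);X=P[...,:2]-c; return np.stack([X@[np.cos(a),np.sin(a)],X@[-np.sin(a),np.cos(a)],P[...,2]],-1)
for n in('top','scene'):
    P=cloud(n,n+'0').reshape(-1,3); P=P[~np.isnan(P[:,0])]
    H=loc(P,[535.3,-97.4],-13.5); m=(abs(H[:,0])<55)&(abs(H[:,1])<35)
    for nm,lo,hi in(('topface',19,25),('side',5,25),('thumb',50,66)):
        k=m&(H[:,2]>lo)&(H[:,2]<hi); print(n,nm,k.sum(),np.round(np.percentile(H[k],[1,50,99],axis=0),1).tolist(), rect(P[k,:2]))
    k=m&(abs(H[:,0]-0)<25)&(abs(H[:,1])>16)&(H[:,2]>15)&(H[:,2]<28);print('block z',np.median(H[k,2]))
    G=loc(P,[468.7,304.6],22.84); m=(abs(G[:,0])<125)&(abs(G[:,1])<60)
    k=m&(abs(G[:,2]-65)<3)&(abs(G[:,0])<18); print(n,'bar',k.sum(),np.median(G[k,2]),rect(P[k,:2]))
    k=m&(abs(G[:,2]-12)<3); print(n,'plate',np.median(G[k,2]),rect(P[k,:2]),np.round(np.percentile(G[k],[.5,99.5],axis=0),1).tolist())
    k=m&(abs(G[:,2]-20)<3.)&(G[:,0]>90); print(n,'stop',k.sum(),rect(P[k,:2]),np.round(np.percentile(G[k],[2,98],axis=0),1).tolist())
    k=m&(abs(G[:,2]-20)<3.)&(G[:,0]<-15); 
    for s in(-1,1):
        kk=k&(G[:,1]*s>0); print(n,'rail',kk.sum(),np.round(np.percentile(G[kk],[2,98],axis=0),1).tolist())
P=cloud('top','top0').reshape(-1,3)
# obstacles heights along the way
for nm,x0,x1,y0,y1 in(('mid',350,620,-60,200),('right of holder',350,650,-220,-150),('between high',480,620,-60,220)):
    k=(P[:,0]>x0)&(P[:,0]<x1)&(P[:,1]>y0)&(P[:,1]<y1); print(nm,np.nanpercentile(P[k,2],[50,90,99,100]))
k=(P[:,2]>150)&(P[:,2]<350)&(P[:,1]>-400)&(P[:,1]<350)&(P[:,0]>300); print('stage front x by y')
for y in range(-300,350,50):
    kk=k&(abs(P[:,1]-y)<25); print(y,np.nanmin(P[kk,0]) if kk.any() else None)
E
```

```text
top topface 507 [[-41.5, -22.3, 19.2], [-6.3, 4.0, 22.0], [40.6, 22.9, 24.8]] (array([535.4, -97.4]), array([46.3, 83.4]), 76.81)
top side 640 [[-42.0, -28.3, 5.1], [-8.8, 5.3, 21.4], [50.7, 28.6, 24.8]] (array([534.9, -96.9]), array([ 67.9, 108.5]), 78.43)
top thumb 154 [[3.1, -13.5, 50.2], [15.7, -0.2, 54.8], [24.7, 14.1, 61.3]] (array([ 549. , -100.4]), array([28.4, 22.9]), 75.74)
block z 22.01613090464145
top bar 561 64.81437028525727 (array([468.7, 304.7]), array([ 25.1, 104.1]), 22.84)
top plate 11.998782338347102 (array([472.5, 306.1]), array([216.1, 104.3]), 22.23) [[-103.0, -51.9, 9.1], [109.3, 51.3, 14.9]]
top stop 99 (array([564.6, 353. ]), array([ 8. , 74.8]), 23.44) [[103.4, -29.0, 17.1], [110.8, 29.5, 22.8]]
top rail 149 [[-84.2, -44.2, 17.2], [-17.6, -16.6, 22.7]]
top rail 155 [[-83.2, 25.4, 17.4], [-18.1, 44.8, 22.8]]
scene topface 382 [[-43.1, -23.1, 19.3], [0.8, -6.1, 22.5], [39.1, 21.5, 24.9]] (array([533.3, -97.5]), array([48.1, 87.1]), 76.12)
scene side 614 [[-46.7, -30.4, 5.1], [-6.5, -11.7, 21.1], [40.7, 22.8, 24.9]] (array([533.9, -98.2]), array([ 67.2, 103.5]
[... 404 characters left out ...]
66.5, 343.6]), array([20.4, 89.6]), 22.62) [[96.4, -43.0, 17.0], [115.3, 29.4, 22.5]]
scene rail 69 [[-102.1, -45.3, 17.2], [-15.8, -13.8, 22.6]]
scene rail 74 [[-93.9, 20.3, 17.2], [-16.9, 46.1, 22.8]]
mid [  7.94381216 249.1095069  251.09362912 255.615747  ]
right of holder [ 3.44899345 29.94049616 59.248379   66.19815968]
between high [246.56122911 249.61380025 251.54527094 255.615747  ]
stage front x by y
-300 300.01835672005564
-250 763.1966390809138
-200 763.447007356171
-150 763.9421932855257
-100 656.0000317231085
-50 643.2989108809782
0 506.3190584832553
50 512.6774950751125
100 513.1143281943293
150 512.8114834506686
200 512.8704208327306
250 644.3425718612197
300 644.2088312234682
```

Both views agree to within about 1 mm. The holder is at (535,-97.4), yaw -13.5°, block top 22. The gauge origin is (468.8,304.6), yaw 22.4°, floor 12. Next, a helper that works out offsets in tool units.

```bash
cat > off.py <<'E'
# usage: off.py world|h|g x y z [yaw_of_tool_y_deg]   (target TCP; z world always)
import sys,numpy as np
from scipy.spatial.transform import Rotation as Ro
from rig import status
F={'world':(0,0,0),'h':(535.,-97.4,-13.5),'g':(468.8,304.6,22.4)}
def show(fr,x,y,z,yaw=None):
    s=status.sense(); q=s['ee_rot']; R=Ro.from_quat([q[1],q[2],q[3],q[0]]); p=s['eef_pos']
    a=F[fr]; c,n=np.cos(np.radians(a[2])),np.sin(np.radians(a[2]))
    T=np.array([a[0]+c*x-n*y,a[1]+n*x+c*y,z]); d=R.inv().apply(T-p)/100
    m=R.as_matrix(); cur=np.degrees(np.arctan2(m[1,1],m[0,1]))
    inf=np.array([c*(p[0]-a[0])+n*(p[1]-a[1]),-n*(p[0]-a[0])+c*(p[1]-a[1]),p[2]])
    print('t',round(s['time_s'],2),'now in frame',inf.round(1),'tooly yaw',cur.round(2),'F',s['force'].round(1),'w',round(s['grip_width'],3),'gf',round(s['grip_force'],1))
    print('shift',d.round(3))
    if yaw is not None:
        ty=np.array([np.cos(np.radians(yaw)),np.sin(np.radians(yaw)),0]); tz=np.array([0,0,-1.]); tx=np.cross(ty,tz)
        print('turn',(np.degrees((R.inv()*Ro.from_matrix(np.c_[tx,ty,tz])).as_rotvec())/45).round(3))
if __name__=='__main__': show(sys.argv[1],*map(float,sys.argv[2:]))
E
python3 off.py world 380 0 300 76.5; python3 -m crank '[[0,0,0,0,0,-0.19,0.5],[0,0,0,0,0,-0.267,1],[0,0,0,0,0,-0.267,1]]'; python3 off.py world 380 0 300 76.5
```

```text
t 0.1 now in frame [225.9 473.9 404.2] tooly yaw 64.51 F [ 0.1 -0.2 -0.5] w 0.997 gf 0.0
shift [-3.43  -3.613  1.045]
turn [-0.001 -0.    -0.266]
time_s: 0.4
eef_pos: [225.9, 473.9, 404.4]
ee_rot: [-0.0, 0.117, 0.993, -0.0]
force: [0.4, 0.2, 0.5]
grip_width: 0.517
grip_force: 0.0
t 0.4 now in frame [225.9 473.9 404.4] tooly yaw 76.55 F [0.4 0.2 0.5] w 0.517 gf 0.0
shift [-2.601 -4.25   1.046]
turn [-0.001 -0.     0.001]
```

```bash
for i in 1 2 3 4; do python3 -m crank '[[-0.2,-0.33,0,0,0,0,1],[-0.41,-0.67,0.1,0,0,0,1],[-0.62,-1,0.2,0,0,0,1]]' | tail -1; done; python3 off.py h 15 0 260 76.5
```

```text
grip_force: 0.0
grip_force: 0.0
grip_force: 0.0
grip_force: 0.0
t 1.6 now in frame [-185.2   81.9  324.6] tooly yaw 76.39 F [ 1.   1.3 -0.2] w 0.001 gf 0.0
shift [-2.003 -0.815  0.648]
turn [ 0.     0.001 -0.002]
```

```bash
for i in 1 2; do python3 -m crank '[[-0.33,-0.13,0.1,0,0,0,1],[-0.67,-0.27,0.2,0,0,0,1],[-1,-0.41,0.32,0,0,0,1],[-1,-0.41,0.32,0,0,0,1]]' | tail -1; done; python3 off.py h 15 0 240 76.5
python3 - <<'E'
from h import *
from off import show
P,d=grab('scene','scene1'); Pt,dt=grab('top','top1')
t=cv2.imread('pics/top1.png'); s=cv2.imread('pics/scene1.png')
a=cv2.resize(s[150:330,320:450],None,fx=3,fy=3,interpolation=2); b=cv2.resize(t[130:310,360:490],None,fx=3,fy=3,interpolation=2)
cv2.imwrite('pics/c3.png',np.hstack([a,b]))
E
```

```text
grip_force: 0.0
grip_force: 0.0
t 2.4 now in frame [ 16.1   0.3 258.9] tooly yaw 76.35 F [-0.3  1.   0. ] w 0.002 gf 0.0
shift [ 0.01  -0.003  0.189]
turn [-0.    -0.002 -0.003]
```

View pics/c3.png

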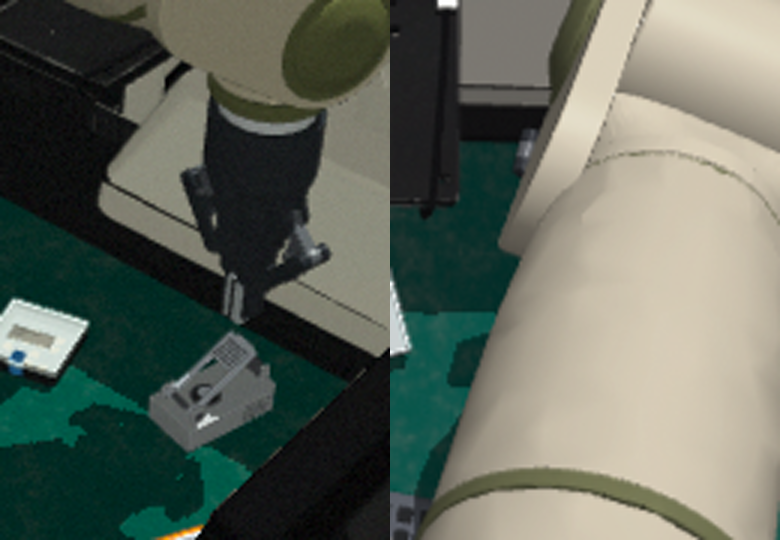

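The shut fingertips are above the thumb plate (crop about (237,318) over (235,350)) with the catch end clear. Press now.

```bash
python3 -m crank '[[0.01,0,0.15,0,0,0,1],[0.01,0,0.28,0,0,0,1],[0.01,0,0.34,0,0,0,1],[0.01,0,0.4,0,0,0,1],[0.01,0,0.46,0,0,0,1],[0.01,0,0.5,0,0,0,1],[0.01,0,0.54,0,0,0,1],[0.01,0,0.56,0,0,0,1],[0.01,0,0.56,0,0,0,1]]'; python3 off.py h 15 0 200 76.5
```

```text
time_s: 3.4
eef_pos: [548.4, -99.0, 204.6]
ee_rot: [-0.0, 0.117, 0.993, -0.0]
force: [-0.7, 0.1, 0.6]
grip_width: -0.004
grip_force: 0.0
t 3.4 now in frame [ 13.3   1.6 204.6] tooly yaw 76.53 F [-0.7  0.1  0.6] w -0.004 gf 0.0
shift [-0.017 -0.016  0.046]
turn [-0.    -0.     0.001]
```

Run:
```python
from h import *
grab('scene','scene2'); print(status.sense()['force'])
s=cv2.imread('pics/scene2.png'); cv2.imwrite('pics/c4.png',cv2.resize(s[210:320,330:440],None,fx=5,fy=5,interpolation=2))
```

```text
[-0.56034803 -1.14664945 -0.14286318]
```

View pics/c4.png

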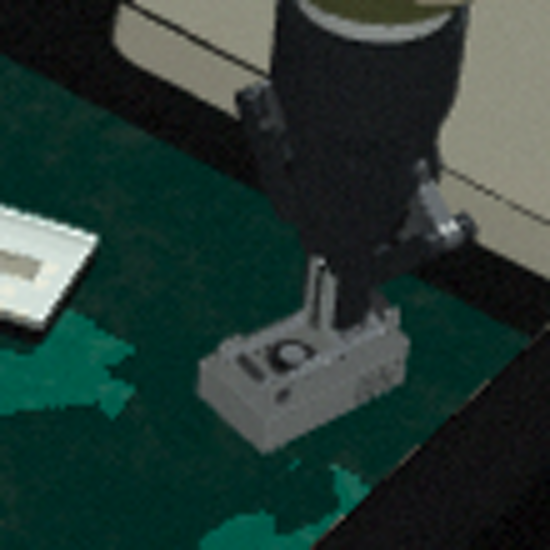

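The arm is down level and there is no force, so it is probably latched. I'll press 4 mm further to make sure, then lift and check.

```bash
python3 -m crank '[[0,0,0.02,0,0,0,1],[0,0,0.03,0,0,0,1],[0,0,0.04,0,0,0,1],[0,0,0.04,0,0,0,1]]';  python3 off.py h 15 0 200 76.5
```

```text
time_s: 3.85
eef_pos: [548.3, -98.9, 200.7]
ee_rot: [-0.0, 0.117, 0.993, 0.0]
force: [-1.8, 0.9, 5.0]
grip_width: 0.002
grip_force: 2.4
t 3.85 now in frame [ 13.3   1.6 200.7] tooly yaw 76.53 F [-1.8  0.9  5. ] w 0.002 gf 2.4
shift [-0.017 -0.016  0.007]
turn [ 0.    -0.     0.001]
```

```bash
python3 -m crank '[[0,0,0.01,0,0,0,1],[0,0,0.02,0,0,0,1],[0,0,0.02,0,0,0,1]]'|sed -n '2p;4p'; python3 -m crank '[[0,0,0.01,0,0,0,1],[0,0,0.02,0,0,0,1],[0,0,0.02,0,0,0,1]]'|sed -n '2p;4p'
```

```text
eef_pos: [548.3, -98.9, 199.7]
force: [-5.9, 0.5, 15.0]
eef_pos: [548.4, -98.9, 199.0]
force: [-10.5, 2.9, 28.3]
```

That is the hard limit (28 N), so the catch must have passed. Lift, open and check.

```bash
python3 -m crank '[[0,0,-0.1,0,0,0,1],[0,0,-0.35,0,0,0,1],[0,0,-0.6,0,0,0,0],[0,0,-0.6,0,0,0,0],[0,0,-0.6,0,0,0,0],[0,0,-0.6,0,0,0,0]]'|sed -n '2p;4,5p'; python3 - <<'E' 2>/dev/null
from h import *
grab('scene','scene3'); P=cloud('scene','scene3').reshape(-1,3)
a=np.radians(-13.5);X=P[:,:2]-[535.,-97.4]; H=np.c_[X@[np.cos(a),np.sin(a)],X@[-np.sin(a),np.cos(a)],P[:,2]]
m=(abs(H[:,0])<55)&(abs(H[:,1])<35)
k=m&(H[:,2]>19)&(H[:,2]<24.5); print(cv2.minAreaRect(P[k,:2].astype('f4')))
k=m&(H[:,2]>26)&(H[:,2]<75); print(np.percentile(H[k],[1,50,99],axis=0).round(1),k.sum())
s=cv2.imread('pics/scene3.png'); cv2.imwrite('pics/c5.png',cv2.resize(s[210:320,330:440],None,fx=5,fy=5,interpolation=2))
E
python3 off.py h -16 0 182 76.5
```

```text
eef_pos: [548.1, -98.9, 255.5]
force: [0.1, -0.9, -0.7]
grip_width: 0.682
((534.0775146484375, -97.68212890625), (49.20634841918945, 88.1512222290039), 78.31185150146484)
[[-36.8 -18.8  26.4]
 [  9.4  -1.4  30.7]
 [ 39.8  17.2  37.6]] 298
t 5.1 now in frame [ 13.1   1.6 255.5] tooly yaw 76.53 F [-1.1 -0.2 -0.1] w 0.768 gf 0.0
shift [ 0.289 -0.016  0.736]
turn [ 0.    -0.003  0.001]
```

View pics/c5.png

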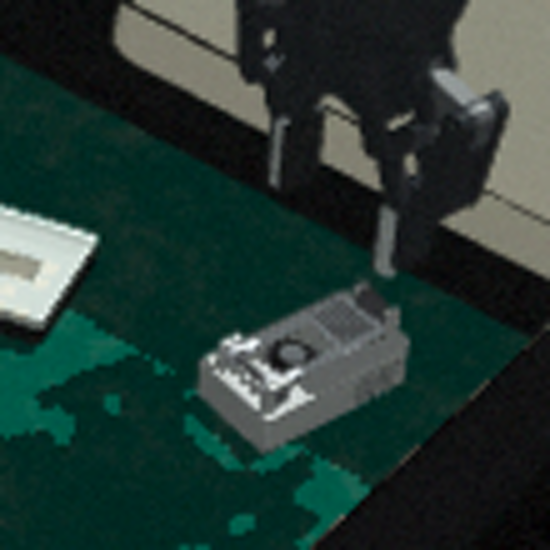

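The arm is latched (highest point about 37) and the holder hasn't moved. Now grasp it near the tail side.

```bash
python3 -m crank '[[0.15,-0.01,0,0,0,0,0],[0.29,-0.016,0.1,0,0,0,0],[0.29,-0.016,0.4,0,0,0,0],[0.29,-0.016,0.6,0,0,0,0],[0.29,-0.016,0.74,0,0,0,0],[0.29,-0.016,0.74,0,0,0,0.1],[0.29,-0.016,0.74,0,0,0,0.3],[0.29,-0.016,0.74,0,0,0,0.6],[0.29,-0.016,0.74,0,0,0,0.6],[0.29,-0.016,0.74,0,0,0,0.7],[0.29,-0.016,0.74,0,0,0,0.7]]' 50; python3 off.py h -16 0 260 76.5
```

```text
time_s: 6.2
eef_pos: [520.1, -93.9, 183.9]
ee_rot: [0.001, 0.117, 0.993, -0.0]
force: [-0.6, 0.0, 5.9]
grip_width: 0.523
grip_force: 51.9
t 6.2 now in frame [-15.3  -0.  183.9] tooly yaw 76.54 F [-0.6  0.   5.9] w 0.523 gf 51.9
shift [ 0.005 -0.    -0.761]
turn [-0.     0.003  0.001]
```

```bash
python3 -m crank '[[0,0,-0.1,0,0,0,1],[0,0,-0.3,0,0,0,1],[0,0,-0.6,0,0,0,1],[0,0,-0.6,0,0,0,1],[0,0,-0.6,0,0,0,1]]' 60 | tail -3; python3 -m crank '[[0.3,0,-0.05,0,0,0,1],[0.65,0,-0.1,0,0,0,1],[1,0,-0.15,0,0,0,1],[1,0,-0.15,0,0,0,1]]' | tail -3;python3 off.py g -78 0 260 112.4
```

```text
force: [-0.8, -0.0, -3.4]
grip_width: 0.518
grip_force: 62.9
force: [1.1, 0.1, -2.2]
grip_width: 0.517
grip_force: 62.8
t 7.1 now in frame [-188.2 -326.7  256.5] tooly yaw 76.53 F [ 1.1  0.1 -2.2] w 0.517 gf 62.8
shift [ 1.021  3.293 -0.025]
turn [ 0.004 -0.006 -0.797]
```

```bash
for i in 1 2 ; do python3 -m crank '[[0.1,0.3,0,0,0,0,1],[0.21,0.65,0,0,0,0,1],[0.34,1,0,0,0,0,1],[0.34,1,0,0,0,0,1]]' | tail -2; done; python3 -m crank '[[0.1,0.3,0,0,0,-0.15,1],[0.21,0.6,0,0,0,-0.31,1],[0.33,0.9,0,0,0,-0.47,1],[0.33,1,0,0,0,-0.63,1],[0.33,1,0,0,0,-0.797,1],[0.33,1,0,0,0,-0.797,1],[0.33,1,0,0,0,-0.797,1]]' | tail -2;python3 off.py g -78 0 230 112.4
python3 - <<'E' 2>/dev/null
from h import *
grab('top','top4'); grab('scene','scene4'); 
s=cv2.imread('pics/scene4.png');t=cv2.imread('pics/top4.png'); cv2.imwrite('pics/c6.png',np.hstack([cv2.resize(s[130:270,170:300],None,fx=3,fy=3,interpolation=2),cv2.resize(t[170:310,150:280],None,fx=3,fy=3,interpolation=2)]))
E
```

```text
grip_width: 0.515
grip_force: 62.9
grip_width: 0.517
grip_force: 63.1
grip_width: 0.522
grip_force: 63.2
t 8.6 now in frame [-91.7 -27.4 257.2] tooly yaw 112.15 F [ 0.5  1.1 -2.5] w 0.522 gf 63.2
shift [-0.136  0.275  0.272]
turn [-0.    -0.001 -0.005]
```

View pics/c6.png

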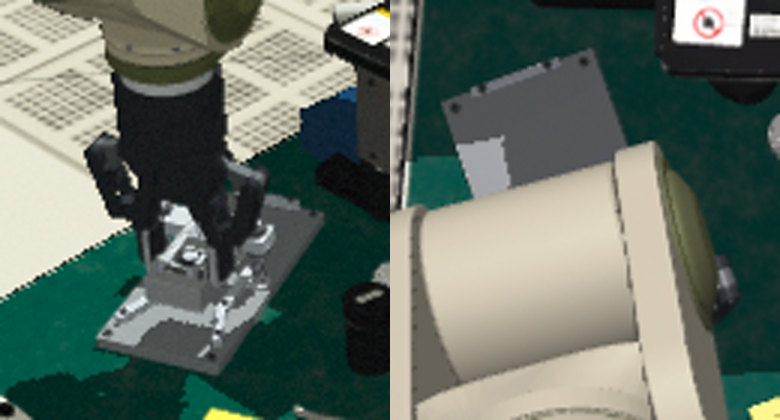

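```bash
python3 -m crank '[[0.05,0.15,0.1,0,0,-0.005,1],[0.11,0.274,0.3,0,0,-0.005,1],[0.11,0.274,0.45,0,0,-0.005,1],[0.11,0.274,0.55,0,0,-0.005,1],[0.11,0.274,0.58,0,0,-0.005,1],[0.11,0.274,0.58,0,0,-0.005,1]]' |tail -3;python3 off.py g -103 0 196 112.4
```

```text
force: [0.2, 0.3, -3.0]
grip_width: 0.516
grip_force: 63.2
t 9.3 now in frame [-102.6    0.2  199.7] tooly yaw 112.55 F [ 0.2  0.3 -3. ] w 0.516 gf 63.2
shift [ 0.004 -0.002  0.037]
turn [-0.    -0.     0.003]
```

```bash
python3 -m crank '[[0,-0.002,0.01,0,0,0.003,1],[0,-0.002,0.02,0,0,0.003,1],[0,-0.002,0.025,0,0,0.003,1],[0,-0.002,0.025,0,0,0.003,1]]' |sed -n '2p;4p';python3 -m crank '[[-0.06,0,0.0,0,0,0,1],[-0.12,0,0,0,0,0,1],[-0.18,0,0,0,0,0,1],[-0.24,0,0,0,0,0,1],[-0.26,0,0,0,0,0,1],[-0.26,0,0,0,0,0,1]]' |sed -n '2p;4p';python3 off.py g -77 0 196 112.4
```

```text
eef_pos: [373.7, 265.8, 197.3]
force: [-0.4, -0.3, -2.6]
eef_pos: [397.9, 275.8, 197.1]
force: [-0.1, 0.8, -1.9]
t 10.3 now in frame [-76.5   0.4 197.1] tooly yaw 112.48 F [-0.1  0.8 -1.9] w 0.518 gf 63.2
shift [ 0.005 -0.004  0.011]
turn [-0.    -0.     0.002]
```

```bash
python3 -m crank '[[0,0,0.01,0,0,0,1],[0,0,0.015,0,0,0,1],[0,0,0.015,0,0,0,1]]' |sed -n '2p;4p';python3 -m crank '[[0,0,0.005,0,0,0,1],[0,0,0.01,0,0,0,1],[0,0,0.01,0,0,0,1]]' |sed -n '2p;4p'
```

```text
eef_pos: [397.5, 275.7, 196.0]
force: [-2.7, -0.4, 3.8]
eef_pos: [397.5, 275.7, 195.9]
force: [-7.5, -3.2, 17.7]
```

```bash
python3 -m crank '[[0,0,-0.01,0,0,0,0.3],[0,0,-0.01,0,0,0,0],[0,0,-0.01,0,0,0,0],[0,0,-0.02,0,0,0,0],[0,0,-0.1,0,0,0,0],[0,0,-0.35,0,0,0,0],[0,0,-0.65,0,0,0,0],[0.3,0,-0.65,0,0,0,1],[0.46,0,-0.65,0,0,0,1],[0.48,0,-0.65,0,0,0,1],[0.48,0,-0.65,0,0,0,1]]' |sed -n '2p;4p'
python3 - <<'E' 2>/dev/null
from h import *
grab('scene','scene5'); grab('top','top5')
P=np.r_[cloud('scene','scene5').reshape(-1,3)]
a=np.radians(22.4);X=P[:,:2]-[468.8,304.6]; H=np.c_[X@[np.cos(a),np.sin(a)],X@[-np.sin(a),np.cos(a)],P[:,2]]
m=(H[:,0]>-115)&(H[:,0]<-15)&(abs(H[:,1])<28)
k=m&(H[:,2]>31)&(H[:,2]<37); print('top face',cv2.minAreaRect(H[k,:2].astype('f4')),k.sum(),np.median(H[k,2]))
k=m&(H[:,2]>38)&(H[:,2]<75); print(np.percentile(H[k],[1,50,99],axis=0).round(1),k.sum())
s=cv2.imread('pics/scene5.png');t=cv2.imread('pics/top5.png'); cv2.imwrite('pics/c7.png',np.hstack([cv2.resize(s[130:270,170:300],None,fx=3,fy=3,interpolation=2),cv2.resize(t[170:310,150:280],None,fx=3,fy=3,interpolation=2)]))
E
python3 off.py g -122 0 191 112.4
```

```text
eef_pos: [353.6, 257.5, 260.2]
force: [-0.4, 0.0, -0.4]
top face ((-63.15531921386719, -0.9951324462890625), (47.48060607910156, 85.79215240478516), 89.72388458251953) 224 34.69585192692001
[[-99.7 -20.9  38.2]
 [-52.   -1.6  42.8]
 [-21.9  18.   50.1]] 227
t 12.1 now in frame [-124.     0.3  259.9] tooly yaw 112.48 F [-1.   0.2  0. ] w 0.144 gf 0.0
shift [-0.02  -0.003  0.689]
turn [-0.     0.001  0.002]
```

View pics/c7.png

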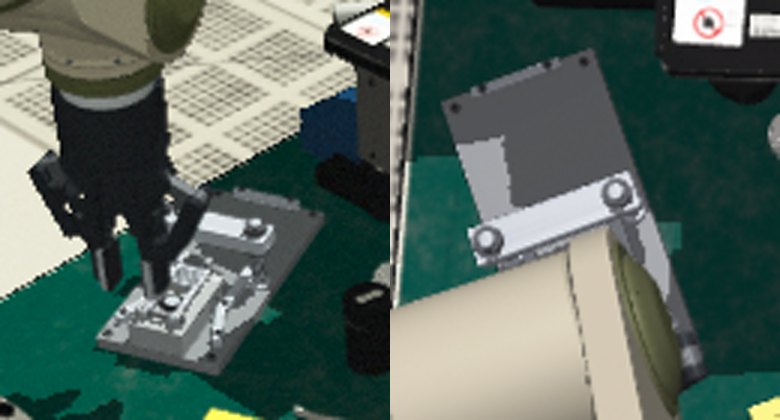

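```bash
python3 -m crank '[[0,0,0.2,0,0,0,1],[0,0,0.45,0,0,0,1],[0,0,0.62,0,0,0,1],[0,0,0.68,0,0,0,1],[0,0,0.68,0,0,0,1]]' |sed -n '2p;4p'
python3 -m crank '[[-0.05,0,0,0,0,0,1],[-0.1,0,0,0,0,0,1],[-0.14,0,0,0,0,0,1],[-0.18,0,0,0,0,0,1],[-0.22,0,0,0,0,0,1],[-0.26,0,0,0,0,0,1],[-0.3,0,0,0,0,0,1],[-0.34,0,0,0,0,0,1],[-0.38,0,0,0,0,0,1],[-0.42,0,0,0,0,0,1]]' |sed -n '2p;4p'; python3 off.py g -30 0 192
```

```text
eef_pos: [353.7, 257.4, 191.3]
force: [-0.3, 0.3, -0.1]
eef_pos: [392.4, 273.5, 191.7]
force: [-2.8, -0.8, 0.9]
t 13.6 now in frame [-82.5   0.4 191.7] tooly yaw 112.48 F [-2.8 -0.8  0.9] w -0.002 gf 1.1
shift [-0.525 -0.005 -0.003]
```

```bash
python3 -m crank '[[-0.04,0,0,0,0,0,1],[-0.08,0,0,0,0,0,1],[-0.12,0,0,0,0,0,1],[-0.16,0,0,0,0,0,1],[-0.2,0,0,0,0,0,1],[-0.24,0,0,0,0,0,1]]' |sed -n '2p;4p';python3 -m crank '[[-0.04,0,0,0,0,0,1],[-0.08,0,0,0,0,0,1],[-0.12,0,0,0,0,0,1],[-0.16,0,0,0,0,0,1],[-0.2,0,0,0,0,0,1],[-0.24,0,0,0,0,0,1],[-0.27,0,0,0,0,0,1],[-0.27,0,0,0,0,0,1]]' |sed -n '2p;4p'; python3 off.py g -30 0 192
```

```text
eef_pos: [414.6, 282.7, 191.7]
force: [-1.9, -1.1, 2.3]
eef_pos: [439.7, 293.1, 191.7]
force: [-0.2, 0.8, -0.4]
t 15.0 now in frame [-31.3   0.4 191.7] tooly yaw 112.48 F [-0.2  0.8 -0.4] w 0.003 gf 0.0
shift [-0.013 -0.004 -0.003]
```

```bash
python3 -m crank '[[0.02,0,0,0,0,0,1],[0.02,0,-0.2,0,0,0,1],[0.02,0,-0.5,0,0,0,1],[0.02,0,-0.8,0,0,0,1],[0.02,0,-0.8,0,0,0,0.3],[0.02,0,-0.8,0,0,0,0]]' |sed -n '2p;4p'
cat > look.py <<'E'
from h import *
import sys
f=sys.argv[1]
for n in('scene','top'):
    grab(n,n+f); P=cloud(n,n+f).reshape(-1,3)
    a=np.radians(22.4);X=P[:,:2]-[468.8,304.6]; H=np.c_[X@[np.cos(a),np.sin(a)],X@[-np.sin(a),np.cos(a)],P[:,2]]
    m=(H[:,0]>14)&(H[:,0]<125)&(abs(H[:,1])<40)
    for lo,hi in((30,37),(38,52)):
        k=m&(H[:,2]>lo)&(H[:,2]<hi); print(n,lo,k.sum(),np.percentile(H[k],[1,50,99],axis=0).round(1).tolist() if k.sum() else '')
E
python3 look.py 6; python3 off.py g 40 0 190
```

```text
eef_pos: [437.2, 292.1, 271.8]
force: [-0.2, 0.7, -1.1]
scene 30 10 [[53.4, -21.4, 31.8], [60.0, -14.0, 34.5], [65.5, 20.0, 36.6]]
scene 38 69 [[41.8, -15.2, 38.1], [52.5, -1.9, 43.9], [61.0, 12.6, 51.4]]
top 30 0 
top 38 0 
t 15.7 now in frame [-34.1   0.4 270.7] tooly yaw 112.48 F [ 0.   0.1 -0.5] w 0.506 gf 0.0
shift [-0.743 -0.006  0.806]
```

```bash
python3 -m crank '[[-0.25,0,0,0,0,0,0],[-0.5,-0.006,0,0,0,0,0],[-0.74,-0.006,0,0,0,0,0],[-0.75,-0.006,0.2,0,0,0,0],[-0.75,-0.006,0.45,0,0,0,0],[-0.75,-0.006,0.65,0,0,0,0],[-0.75,-0.006,0.77,0,0,0,0],[-0.75,-0.006,0.82,0,0,0,0],[-0.75,-0.006,0.82,0,0,0,0]]' |sed -n '2p;4p'
python3 off.py g 40 0 188 112.4
```

```text
eef_pos: [506.9, 320.3, 189.2]
force: [0.1, -0.8, 0.6]
t 16.6 now in frame [ 41.2  -0.  189.2] tooly yaw 112.48 F [ 0.1 -0.8  0.6] w 0.998 gf 0.0
shift [0.012 0.    0.012]
turn [ 0.    -0.001  0.002]
```

```bash
python3 -m crank '[[0,0,0,0,0,0,0.2],[0,0,0,0,0,0,0.4],[0,0,0,0,0,0,0.6],[0,0,0,0,0,0,0.6],[0,0,0,0,0,0,0.6]]' 25 |sed -n '2,6p'
python3 -m crank '[[-0.03,0,0,0,0,0,0.6],[-0.07,0,0,0,0,0,0.6],[-0.11,0,0,0,0,0,0.6],[-0.15,0,0,0,0,0,0.6],[-0.19,0,0,0,0,0,0.6],[-0.23,0,0,0,0,0,0.6],[-0.27,0,0,0,0,0,0.6],[-0.3,0,0,0,0,0,0.6],[-0.32,0,0,0,0,0,0.6],[-0.34,0,0,0,0,0,0.6]]' |sed -n '2,6p';python3 off.py g 81 0 188 112.4
```

```text
eef_pos: [507.1, 320.4, 190.5]
ee_rot: [0.001, -0.195, 0.981, 0.0]
force: [-1.3, 1.1, 4.9]
grip_width: 0.534
grip_force: 27.0
eef_pos: [538.1, 333.3, 190.5]
ee_rot: [-0.001, -0.195, 0.981, -0.0]
force: [-6.0, -2.8, 9.4]
grip_width: 0.537
grip_force: 27.5
t 18.1 now in frame [ 75.1   0.2 190.5] tooly yaw 112.5 F [-6.  -2.8  9.4] w 0.537 gf 27.5
shift [-0.059 -0.002  0.025]
turn [-0.    -0.001  0.002]
```

```bash
for i in 1 2 3; do python3 -m crank '[[-0.01,0,0,0,0,0,0.6],[-0.02,0,0,0,0,0,0.6],[-0.02,0,0,0,0,0,0.6]]' |sed -n '2p;4p'; done;python3 off.py g 81 0 188 112.4; python3 look.py 7
```

```text
eef_pos: [540.0, 334.1, 190.5]
force: [-3.9, -1.5, 9.0]
eef_pos: [541.9, 334.9, 190.5]
force: [-4.7, -2.1, 8.7]
eef_pos: [543.7, 335.6, 190.5]
force: [-4.5, -2.4, 7.9]
t 19.0 now in frame [8.110e+01 1.000e-01 1.905e+02] tooly yaw 112.5 F [-4.5 -2.4  7.9] w 0.534 gf 27.4
shift [ 0.001 -0.001  0.025]
turn [-0.    -0.001  0.002]
scene 30 95 [[53.9, -36.6, 30.2], [70.3, -11.8, 34.6], [92.1, 34.8, 36.8]]
scene 38 220 [[44.5, -37.1, 38.2], [75.8, -1.1, 43.2], [103.1, 34.8, 51.6]]
top 30 40 [[20.1, -36.5, 30.2], [24.3, -16.6, 33.4], [75.7, -7.3, 36.4]]
top 38 23 [[23.9, -37.3, 39.0], [28.1, -16.9, 43.2], [78.9, -9.2, 50.3]]
```

Close to the stop now. I'll creep forward in 1 mm steps and watch for a rise in the along-lane force.

```bash
for i in 1 2 3; do python3 -m crank '[[-0.005,0,0,0,0,0,0.6],[-0.01,0,0,0,0,0,0.6],[-0.01,0,0,0,0,0,0.6]]' |sed -n '2p;4p'; done
```

```text
eef_pos: [544.6, 336.0, 190.5]
force: [-4.2, -1.6, 8.9]
eef_pos: [545.1, 336.2, 190.5]
force: [-9.8, -4.7, 13.2]
eef_pos: [545.5, 336.4, 190.5]
force: [-14.8, -7.4, 16.0]
```

The nose is against the stop. Release, rise and look.

```bash
python3 -m crank '[[0,0,0,0,0,0,0.3],[0,0,0,0,0,0,0],[0,0,0,0,0,0,0],[0,0,0,0,0,0,0],[0,0,-0.2,0,0,0,0],[0,0,-0.5,0,0,0,0],[0,0,-0.85,0,0,0,0],[0,0,-0.95,0,0,0,0]]' |sed -n '2p;4,5p'; for i in 1 2; do python3 -m crank '[[0.3,0,-0.15,0,0,0,0],[0.65,0,-0.3,0,0,0,0],[0.95,0,-0.45,0,0,0,0],[0.95,0,-0.45,0,0,0,0]]' |sed -n 2p; done; python3 look.py 8
python3 - <<'E'
from h import *
s=cv2.imread('pics/scene8.png');t=cv2.imread('pics/top8.png'); cv2.imwrite('pics/c8.png',np.hstack([cv2.resize(s[180:270,195:295],None,fx=4,fy=4,interpolation=2),cv2.resize(t[175:265,150:250],None,fx=4,fy=4,interpolation=2)]))
E
```

```text
eef_pos: [547.1, 337.0, 288.6]
force: [0.6, -0.3, 0.1]
grip_width: 1.002
eef_pos: [456.8, 299.9, 331.2]
eef_pos: [369.6, 263.7, 375.9]
scene 30 98 [[52.8, -24.0, 30.8], [73.6, -13.2, 34.5], [103.7, 22.3, 36.8]]
scene 38 144 [[41.8, -14.8, 38.3], [79.2, -0.9, 43.3], [103.3, 12.5, 50.4]]
top 30 281 [[24.4, -24.1, 30.3], [73.6, -17.1, 33.8], [102.6, 21.4, 36.5]]
top 38 294 [[31.3, -19.9, 38.3], [81.5, -4.1, 42.5], [101.5, 12.7, 48.7]]
```

View pics/c8.png

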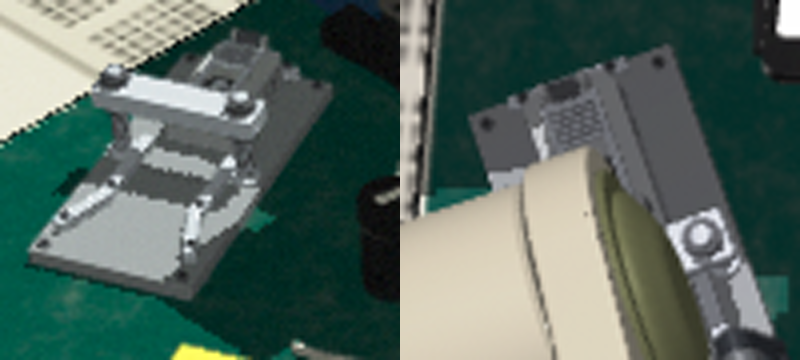

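The holder is beyond the bar with its nose at about gauge x 103.5, at the stop. The arm is latched and the gripper is clear. Handing in.

```bash
python3 -c "
from rig import ticket; print(ticket.finish_job())"
```

```text
the job is handed in; nothing more can be done
None
```

The job is handed in: I latched the hold-down arm, then slid the holder under the bar until its nose met the end stop (the along-lane force rose on contact), and left it there with the arm still latched and the gripper clear.

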